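# Take the nitrogen line out of service

## Robot

A 6-joint arm with a two-finger parallel gripper is mounted at the origin on a cart in front of the work surface, level with it; the furniture and walls round the work are solid. World frame = base frame: x ahead of the robot, y to its left, z up, the work surface at z = 0. Lengths are in m, angles in rad, forces in N, time in s.
With the tool pointing down it reaches from about 0.35 to 0.975 m from the base axis. Payload 4.9 kg.
Tool frame: the origin (TCP) lies on the front face of the gripper's body, between the roots of the fingers; the fingertips stand ctrl.tip_extent ahead of it and the grasp point (between the pads) lies 54 mm ahead of it (ctrl.tip_extent is the distance from the TCP to the fingertips, in m); z points along the fingers, y is the line along which they close (so a half turn about z gives the same grasp; the last joint's range is limited). The gripper opens to 85 mm and grips with 20 to 120 N. Pads are 22 mm wide; open, the fingers measure 114 mm over their backs; the gripper's body (76 mm by 85 mm) begins 54 mm behind the grasp point. The pads swing forward as they close: fully open they stand 13 mm farther back than shut.
Start: joints at [1.027, 0.053, 1.613, -0, 1.476, -0.119], TCP at [0.258, 0.569, 0.304] pointing down, gripper open.
Joint ranges: [-3.01, 3.01], [-1.01, 2.22], [0.06, 2.58], [-1.02, 4.17], [0.09, 2.62], [-3.14, 3.14]. Speed limits (rad/s): [2.57, 2.57, 3.14, 3.14, 3.14, 3.14].

## Interface

Orientations are given as a rotation vector (axis times angle).
In Python, from station import ctrl gives the robot as it stands.
- The arm moves only by the tool apply_moves, never from a script. Its argument "rows" is one flat list of numbers, 6 for each row, row after row: the shift along the tool's x, y, z normalised to -1 to 1, where 1 is 0.6 m, then the turn, a rotation vector about the tool's x, y, z normalised to -1 to 1, where 1 is 90 degrees. A call has 1 to 20 rows; each row is the pose to reach, as a shift and turn from the pose commanded when the call began, along the tool's axes at that moment; what a row does not reach only later rows make up. A row lasts 1/10 s, in which the tool goes at most 50 mm and 8.59 degrees, less where a joint would pass 70% of its speed; a pose out of reach is approached as far as the arm can. A call with a number of a shift or a turn outside -1 to 1 is refused whole. A call with a gripper value outside its range is refused whole. "grip" is the opening, from 0 (shut) to 1 (fully open), set as the call begins (left out, the last holds). The fingers move at their own pace and stop on an object; "grip_force" is the grip in N (left out, the last holds). Time passes only in rows, so rows that repeat a pose let the fingers close. It gives the time, the measured TCP pose, the force, the opening and the grip force at its end, in the units of the state.
- ctrl.get_obs(): the state, without advancing time (a new reading comes with each control period).
- ctrl.get_image(name): name is "side" or "top" or "wrist"; returns (picture, depth): 400x640x3 uint8, blue, green, red; 400x640 float32, m along the optical axis (not along the pixel's ray), 0 where there is no reading.
- ctrl.camera_model(name): a dict with "mtx" (3x3 intrinsics, pixels), "R" (3x3) and "t" (3): a world point X has camera coordinates R X + t; the wrist camera has in their place "tool_from_camera" (4x4, takes a point from camera to tool coordinates, whose origin is the TCP and whose axes are the flange's). Camera axes: x right, y down, z forward; pixel columns grow to the right and rows downward; lengths in m; the calibration is good to about 2 mm. The wrist camera is an equidistant fisheye: a pixel r from the principal point sees the ray r / f radians off the axis. A picture is of the moment at which its call begins: read the wrist's pose just before it. camera_model takes no time and is no camera call.
- ctrl.finish_job(): hands the job in; it is judged then, once.
The state is a dict: "t": time; "q": joint angles; "dq": joint speeds; "effort": joint torques, N m; "tool_pos": TCP position; "tool_rot": TCP orientation; "contact_force": force on the tool from outside, world axes, zero at the start; "wrist_torque": the same for the moment, N m; "opening": finger opening in m; "grip_force": force on a finger pad.
Only numpy, scipy, OpenCV 4.12 (cv2) and the standard library are available. Lean on these libraries where they do the work, as an engineer would, in place of code of your own. Each camera call takes 0.05 s, during which the arm holds its last target. There are 200 camera calls.

## Task

Take the nitrogen line out of service: first shut the yellow quarter-turn cock by swinging its handle fully round against its stop, so that it stands square across the pipe, and only then wind the red spoked regulator wheel counter-clockwise (seen from above), spoke after spoke, until the red pointer stands inside the green zone of the scale. Leave the wheel and the handle free, and do not shift or upset the bottles, the tin and the measuring cylinder that stand close round the panel.

Things in the scene. Friction and masses are not known exactly. Their poses are not given: they have to be found in the camera images.
- gas_panel: Fixed aluminium plate 130 x 265 x 12 mm carrying all the parts, with a steel pipe 18 mm thick (top at z = 41 mm) along its y axis. Origin on the bench; the plate spans x = -75 to +55, y = -140 to +125 mm. -x, the side with the scale, faces the robot; +y is the wheel's end; yaw -0.30 to +0.02 rad. Panel coordinates below are in this frame.
- wheel_centre (a point): Point on the vertical axis of the spoked regulator wheel, at the spokes' mid height: panel (0, 80, 75) mm. Dark hub 36 mm across, z = 63 to 89 mm; four straight level red spokes 90 degrees apart, round rods 12 mm thick (z = 69 to 81 mm), ends 80 mm from the axis. Below the spokes is a blue regulator body, 48 to 72 mm across, top at z = 54 mm; outside 36 mm from the axis nothing of the panel but the pipe and the plate lies under the spokes.
- wheel_part (a joint): Angle of the spoked wheel (rad), 0 to 6.0 with a stop at each end, more = counter-clockwise seen from above. At 0 the spokes point along panel +x, +y, -x, -y; they turn with the angle. Dry friction about 0.12 N m and some damping (0.06 N m s/rad): it stays where it is left and does not coast. Starts between 0.3 and 1.6. It drives the pointer 15 mm per rad, so the green zone's middle is at 4.8.
- pointer_part (a joint): Travel of the red pointer along the scale (m), 0 to 0.09, moving along panel -y from y = -15 mm; always 0.015 x the wheel angle. The green zone is from 0.067 to 0.077.
- pointer_tip (a point): Middle of the red pointer bar (30 mm long across the scale, 3 mm wide), on top of it, panel x = -55 mm, z = 30 mm.
- green_zone (a point): Middle of the green zone (10 mm long along panel y, 22 mm wide) of the white scale, panel (-55, -87, 27) mm. (Fixed furniture to stay clear of, in the world: a monitor over 0.35 m high behind the panel, from about x = 0.72 m; a computer tower 0.34 m high to the right, y below about -0.26 m and x above 0.47 m.)
- cock_centre (a point): Point on the vertical axis of the quarter-turn cock, at its handle's mid height: panel (0, -100, 70) mm. Brass body 34 x 40 mm, top at z = 49 mm, stem 22 mm across to z = 62 mm.
- cock_part (a joint): Angle of the cock's handle (rad): 0 = open, handle along the pipe, pointing to panel -y; pi/2 = shut, handle square across the pipe, pointing to panel +x; hard stops at both; shuts counter-clockwise seen from above. Dry friction about 0.12 N m: stays where it is left. Starts between 0 and 0.25.
- handle_end (a point): Outer end of the flat yellow cock handle, 100 mm from the cock's axis, at mid height. The handle is 14 mm wide and 9 mm thick (z = 65.5 to 74.5 mm), with a dark round boss 26 mm across on the axis.
- bottle_blue: Clear bottle with blue cap, round, 86 mm across, 181 mm high, loose. Origin at the centre of its underside. Stands in one of three places close to the wheel: to its back right, back left or front left, which it shares out with the violet-capped bottle and the tin.
- bottle_violet: Clear bottle with violet cap, round, 66 mm across, 142 mm high, loose. Origin at the centre of its underside. In another of the three places.
- filter_tin: Low round tin, green lid, white sides, 58 mm across, 24 mm high, loose. Origin at the centre of its underside. In the third place.
- cylinder_25: White measuring cylinder, 154 mm high, tube 24 mm across, hexagonal foot 55 x 63 mm and 8 mm high; light and easily tipped, loose. Origin at the centre of its underside. Stands beyond the panel's right end, beside the end of the open cock handle.
- spoke_tip (a point): Outer end of the spoke that points along panel +x when the wheel angle is 0 (all four spokes look alike), 80 mm from the wheel's axis; turns with the wheel.
Things that resemble listed ones, but are neither listed nor needed, are in the scene too. Leave any turquoise look-alike of the bottle_blue alone.

How it is judged:
On the way, in this order (a step that is already met when the one before it is completed fails the run):
1. the cock is shut against its stop (value of joint cock_part above 1.48 rad), for 0.2 s.
2. the pointer stands in the green zone (value of joint pointer_part between 0.067 and 0.077 m), for 0.2 s.
At the end, for the whole second after the job is handed in: The cock's handle is within about 5 degrees of its shut stop (joint above 1.48 rad), the pointer is inside the green zone (travel 0.067 to 0.077 m) and the wheel is at rest; both bottles, the tin and the measuring cylinder stand upright (within 0.1 rad), each within 15 mm of where it began (all of step 2 and value of joint cock_part above 1.48 rad and velocity of joint wheel_part between -0.05 and 0.05 rad/s and angle between each of bottle_blue, bottle_violet, filter_tin, cylinder_25's own z axis and vertical below 0.1 rad and distance of each of bottle_blue, bottle_violet, filter_tin, cylinder_25 from where it was at the start of the episode below 0.015 m); the robot touches nothing.
It fails at once if the wheel is turned while the cock is not yet shut (distance of spoke_tip from where it was at the start of the episode above 0.015 m and value of joint cock_part below 1.4 rad).
It fails at once if a bystander is shifted by more than 15 mm or tipped (distance of any of bottle_blue, bottle_violet, filter_tin, cylinder_25 from where it was at the start of the episode above 0.015 m or angle between any of bottle_blue, bottle_violet, cylinder_25's own z axis and vertical above 0.3 rad).
It also fails if it takes over 72 s, if anything falls off the work surface, if the arm or the gripper's body presses on something with over 40 N, if the wrist force passes 120 N, or if a joint passes its speed limit or range.

## Working session

There is one attempt and no reset: what is moved stays moved. The work goes in short steps, Python scripts to look and compute and a tool call to move; the robot and the scene stay as the last step left them, time stands still between calls to the robot, and variables do not carry over. Pictures are saved under pics/ and viewed, at most 10 in all, crops included, and the job is handed in when it is done.

Besides the shell and the picture viewer there is one more tool, called after "Request:" as name(argument=value, ...) on one line, values as JSON. apply_moves: Moves the arm, as the interface text tells. Its arguments: {"type":"object","properties":{"rows":{"type":"array","items":{"type":"number"}},"grip":{"type":"number"},"grip_force":{"type":"number"}},"required":["rows"]}

```bash
ls; mkdir -p pics; python3 - <<'E'
from station import ctrl
import cv2,numpy as np
o=ctrl.get_obs(); print({k:np.round(v,3) for k,v in o.items()}, ctrl.tip_extent)
for n in("top","side"):
    im,d=ctrl.get_image(n); cv2.imwrite(f"pics/{n}.png",im); np.save(f"{n}_d.npy",d)
    m=ctrl.camera_model(n); print(n,m)
print(ctrl.camera_model("wrist"))
E
```

```text
pics
{'t': np.float64(0.0), 'q': array([ 1.027,  0.053,  1.614, -0.   ,  1.476, -0.119]), 'dq': array([-0.001,  0.   , -0.002,  0.002,  0.   ,  0.002]), 'effort': array([-1.0000e-03, -3.9367e+01, -3.7017e+01, -0.0000e+00,  7.0000e-03,
        0.0000e+00]), 'tool_pos': array([0.257, 0.569, 0.303]), 'tool_rot': array([-6.62e-01, -3.07e+00,  3.00e-03]), 'contact_force': array([ 0.231, -0.129, -0.278]), 'wrist_torque': array([-0.039, -0.011, -0.038]), 'grip_force': np.float64(0.0), 'opening': np.float64(0.085)} 0.0726
top {'mtx': array([[430.76095192,   0.        , 321.99391999],
       [  0.        , 430.76095192, 196.24807623],
       [  0.        ,   0.        ,   1.        ]]), 'R': array([[-0.00981929, -0.99975106,  0.02003514],
       [-0.9837769 ,  0.00606933, -0.17929355],
       [ 0.17912732, -0.02147064, -0.98359159]]), 't': array([0.1066047 , 0.52572178, 1.05592604])}
side {'mtx': array([[448.70219314,   0.        , 317.16602071],
       [  0.        , 448.70219314, 195.41106435],
       [  0.        ,   0.        ,   1.        ]]), 'R': array([[ 0.8222718 , -0.56887809,  0.01570979],
       [-0.388475  , -0.58125733, -0.71500146],
       [ 0.4158801 ,  0.58182268, -0.69894643]]), 't': array([-0.35270338,  0.35289822,  0.687979  ])}
{'mtx': array([[309.70691629,   0.        , 321.66685035],
       [  0.        , 309.70691629, 204.70645749],
       [  0.        ,   0.        ,   1.        ]]), 'tool_from_camera': array([[-6.50438218e-04, -9.66017676e-01, -2.58475196e-01,
         6.54239175e-02],
       [ 9.99999782e-01, -5.98974863e-04, -2.77851695e-04,
        -6.24091278e-04],
       [ 1.13589504e-04, -2.58475320e-01,  9.66017855e-01,
        -6.88871676e-02],
       [ 0.00000000e+00,  0.00000000e+00,  0.00000000e+00,
         1.00000000e+00]])}
```

View pics/top.png

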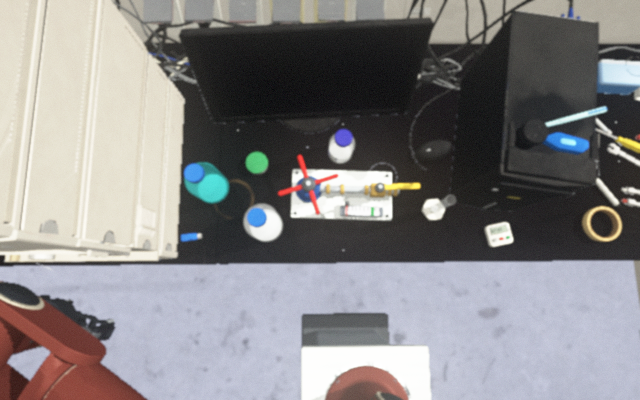

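View pics/side.png

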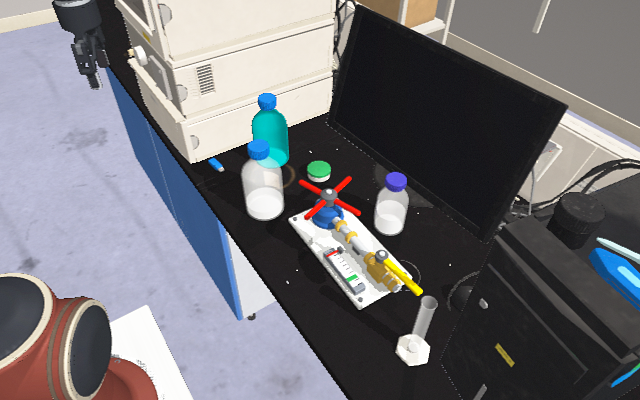

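The top view shows the wheel hub near (309,184), the cock boss near (378,189) with its yellow handle end at (419,186), and the pointer and green zone near (345-375,212). The clear blue-capped bottle is at front left (262,222). The tin is at back left (257,162), the violet-capped bottle at back right (342,145), and the cylinder foot at (433,208). The turquoise look-alike at (207,183) stays untouched. The side view agrees with this.

```bash
cat > h.py <<'E'
import numpy as np,cv2
from station import ctrl
def plane(n,uv,z):
    m=ctrl.camera_model(n);K,R,t=m["mtx"],m["R"],np.ravel(m["t"])
    uv=np.atleast_2d(uv).astype(float)
    d=np.c_[uv,np.ones(len(uv))]@np.linalg.inv(K).T@R
    c=-R.T@t; return c+d*((z-c[2])/d[:,2])[:,None]
def proj(n,X):
    m=ctrl.camera_model(n);p=(np.atleast_2d(X)@m["R"].T+np.ravel(m["t"]))@m["mtx"].T;return p[:,:2]/p[:,2:]
def mask(im,lo,hi,roi):
    h=cv2.cvtColor(im,cv2.COLOR_BGR2HSV);x0,y0,x1,y1=roi
    mm=cv2.inRange(h,lo,hi)
    if lo[0]==0: mm|=cv2.inRange(h,(172,lo[1],lo[2]),(180,255,255))
    o=np.zeros_like(mm);o[y0:y1,x0:x1]=mm[y0:y1,x0:x1];return o
def pts(m): y,x=np.nonzero(m);return np.c_[x,y]
E
python3 - <<'E'
from h import *
for n in("top",):
    im=cv2.imread(f"pics/{n}.png")
    red=pts(mask(im,(0,150,90),(6,255,255),(270,145,345,218)))
    P=plane(n,red,0.075)
    yel=pts(mask(im,(22,150,120),(34,255,255),(386,175,425,197)))
    Y=plane(n,yel,0.0745); c,s,v=np.linalg.svd(Y[:,:2]-Y[:,:2].mean(0),full_matrices=False)
    print("yellow",len(Y),Y.mean(0),v[0],np.degrees(np.arctan2(v[0,1],v[0,0])), Y[:,1].min(),Y[:,1].max())
    e=cv2.fitEllipse(cv2.convexHull(red)) 
    # wheel centre: opposite tips
    hull=cv2.minEnclosingCircle(P[:,:2].astype(np.float32)*1000); print("wheel circ",hull,len(P))
    c=np.array(hull[0])/1000
    r=P[:,:2]-c; rr=np.hypot(*r.T); a=np.arctan2(r[:,1],r[:,0])[rr>.04]
    ph=np.angle(np.mean(np.exp(4j*a)))/4; print("spoke phase",ph, np.histogram(np.degrees(a),bins=24,range=(-180,180))[0])
    # plate: white
    h=cv2.cvtColor(im,cv2.COLOR_BGR2HSV)
    w=np.zeros(im.shape[:2],np.uint8);w[165:222,287:396]=cv2.inRange(h,(0,0,170),(180,60,255))[165:222,287:396]
    q=cv2.minAreaRect(plane(n,pts(w),0.012)[:,:2].astype(np.float32)*1000);print("plate",q,cv2.boxPoints(q))
    for nm,lo,hi,roi,z in(("green zone",(45,120,60),(80,255,255),(340,200,392,222),.027),("tin",(45,120,60),(80,255,255),(240,148,275,180),.024),
       ("pointer",(0,150,90),(6,255,255),(336,203,352,222),.03),("bluecap",(100,150,80),(112,255,255),(245,203,270,232),.175),("violetcap",(115,100,60),(135,255,255),(330,125,356,152),.138)):
        p=pts(mask(im,lo,hi,roi)); print(nm,len(p),p.mean(0),plane(n,p,z).mean(0) if len(p) else 0)
    print("cyl foot",plane(n,(433,210),.008))
    cv2.imwrite("pics/c.png",cv2.resize(im[130:245,240:460],None,fx=3.6,fy=3.6,interpolation=cv2.INTER_CUBIC))
E
```

```text
yellow 151 [ 0.54701688 -0.11130166  0.0745    ] [-0.0441362   0.99902552] 92.52963999747864 -0.14409305135647993 -0.06278097475836367
wheel circ ((555.7627563476562, 139.2664337158203), 78.39564514160156) 343
spoke phase 0.30839458604316977 [ 2 31  0  0  0  0 19  8  0  0  0  0 42 51  0  0  0  0  7 78  0  0  0  0]
plate ((539.1350708007812, 49.43022155761719), (267.11187744140625, 131.47471618652344), 87.89083099365234) [[468.52692  -81.61586 ]
 [599.91254  -86.454605]
 [609.7432   180.4763  ]
 [478.3576   185.31505 ]]
green zone 1 [372. 212.] [ 0.48776981 -0.02735899  0.027     ]
tin 395 [255.87594937 161.6278481 ] [0.6247476  0.27573338 0.024     ]
pointer 0 [nan nan] 0
bluecap 236 [256.3220339  216.95762712] [0.45714223 0.25208196 0.175     ]
violetcap 260 [343.24230769 136.48461538] [0.65576332 0.0518108  0.138     ]
cyl foot [[ 0.49472762 -0.19212258  0.008     ]]<stdin>:21: RuntimeWarning: Mean of empty slice.
  ret = um.true_divide(
```

View pics/c.png

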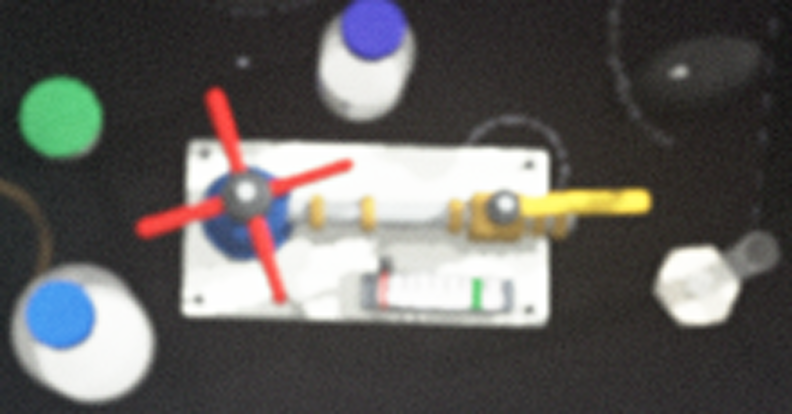

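The crop confirms the clear bottle with the blue cap, and all parts lie where the panel's dimensions put them. The plate gives yaw -0.037, wheel centre (0.553,0.137), cock (0.545,-0.0435) and wheel angle about 0.345. Next I align the tool and go above the cock's approach point.

```bash
cat >> h.py <<'E'
from scipy.spatial.transform import Rotation as Ro
def go(x,y,z):
    o=ctrl.get_obs();R=Ro.from_rotvec(o["tool_rot"]);D=Ro.from_matrix(np.diag([-1.,1,-1]))
    s=R.inv().apply(np.array([x,y,z])-o["tool_pos"])/.6
    print("shift",np.round(s,4),"turn",np.round((R.inv()*D).as_rotvec()/(np.pi/2),4))
E
python3 -c "
from h import *
go(.51,-.10,.25)"
```

```text
shift [-0.8432 -0.8423  0.0894] turn [-0.0011 -0.0004 -0.2704]
```

Request:
apply_moves(rows=[-0.843, -0.842, 0, -0.001, 0, -0.27, -0.843, -0.842, 0, -0.001, 0, -0.27, -0.843, -0.842, 0, -0.001, 0, -0.27, -0.843, -0.842, 0, -0.001, 0, -0.27, -0.843, -0.842, 0, -0.001, 0, -0.27, -0.843, -0.842, 0, -0.001, 0, -0.27, -0.843, -0.842, 0, -0.001, 0, -0.27, -0.843, -0.842, 0, -0.001, 0, -0.27, -0.843, -0.842, 0, -0.001, 0, -0.27, -0.843, -0.842, 0, -0.001, 0, -0.27, -0.843, -0.842, 0, -0.001, 0, -0.27, -0.843, -0.842, 0, -0.001, 0, -0.27, -0.843, -0.842, 0, -0.001, 0, -0.27, -0.843, -0.842, 0, -0.001, 0, -0.27, -0.843, -0.842, 0, -0.001, 0, -0.27, -0.843, -0.842, 0, -0.001, 0, -0.27, -0.843, -0.842, 0.08, -0.001, 0, -0.27, -0.843, -0.842, 0.08, -0.001, 0, -0.27, -0.843, -0.842, 0.08, -0.001, 0, -0.27, -0.843, -0.842, 0.08, -0.001, 0, -0.27], grip=0)

```text
t: 2.1
tool_pos: [0.5108, -0.0986, 0.2579]
tool_rot: [-0.001, 3.139, 0.001]
contact_force: [0.2, -0.4, 0.3]
opening: -0.0001
grip_force: 0.0
```

```bash
python3 - <<'E'
from h import *
o=ctrl.get_obs();print(o["t"],o["tool_pos"],o["tool_rot"],o["opening"],ctrl.tip_extent)
go(.51,-.10,.135)
im,d=ctrl.get_image("side");cv2.imwrite("pics/s2.png",im)
iw,_=ctrl.get_image("wrist");cv2.imwrite("pics/w2.png",iw)
print(proj("side",o["tool_pos"]-[0,0,ctrl.tip_extent]))
E
```

```text
2.1 [ 0.51078084 -0.09858044  0.25790635] [-1.17292507e-03  3.13888513e+00  1.32902678e-03] -0.00010612839682873208 0.0726
shift [ 0.0019 -0.0025  0.2048] turn [0.0005 0.0017 0.0005]
[[396.58277946 245.26569485]]
```

View pics/w2.png

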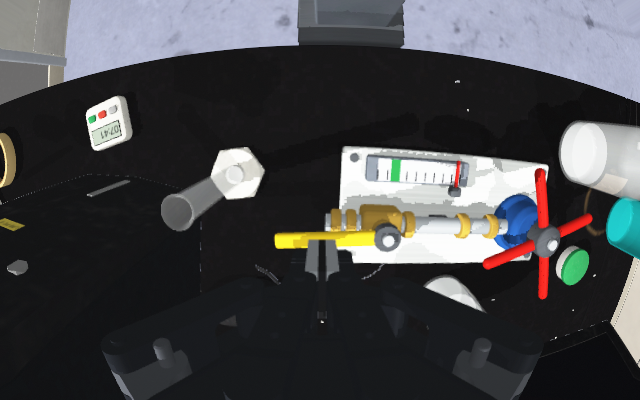

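View pics/s2.png

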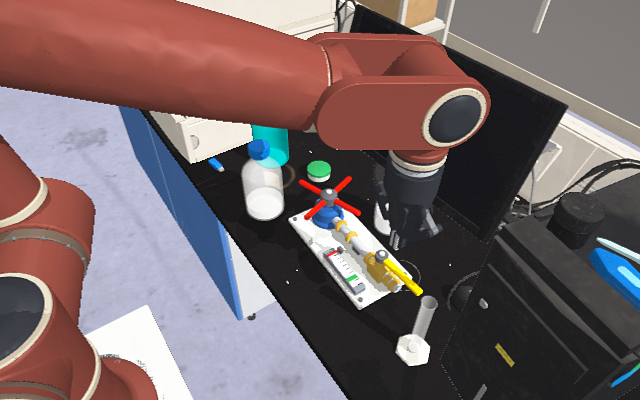

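The wrist view shows the boss at (388,238), handle end (276,241), hub (546,240), cylinder foot (237,174) and finger tips at (322,250). The side view has the tip at (396,245), as predicted. I'll refine the positions from the wrist pixels.

```bash
cat >> h.py <<'E'
def wray(uv,z,o):
    m=ctrl.camera_model("wrist");K=m["mtx"];T=m["tool_from_camera"]
    v=(np.atleast_2d(uv)-K[:2,2])/K[0,0];r=np.hypot(*v.T)[:,None]
    d=np.c_[v/np.maximum(r,1e-9)*np.sin(r),np.cos(r)]
    R=Ro.from_rotvec(o["tool_rot"]).as_matrix();d=d@T[:3,:3].T@R.T
    c=R@T[:3,3]+o["tool_pos"];return c+d*((z-c[2])/d[:,2])[:,None]
E
python3 - <<'E'
from h import *
o=ctrl.get_obs();im=cv2.imread("pics/w2.png")
for nm,uv,z in(("boss",(387,237),.078),("hend",(275,241),.0745),("hub",(546,241),.089),("foot",(237,174),.008),("scale green",(396,171),.027),("pointer",(457,174),.03)): print(nm,wray(uv,z,o).round(4))
y=pts(mask(im,(24,150,150),(32,255,255),(270,225,304,255)));Y=wray(y,.0745,o)[:,:2]
print(len(Y),Y.mean(0))
p=pts(mask(im,(0,150,90),(6,255,255),(475,160,600,305)));P=wray(p,.075,o)[:,:2]
(c,r)=cv2.minEnclosingCircle((P*1000).astype(np.float32));print("wheel",c,r)
c=np.array(c)/1000;d=P-c;a=np.arctan2(d[:,1],d[:,0])[np.hypot(*d.T)>.03];print(np.angle(np.mean(np.exp(4j*a)))/4)
E
```

```text
boss [[ 0.5421 -0.0424  0.078 ]]
hend [[ 0.547  -0.1408  0.0745]]
hub [[0.5483 0.129  0.089 ]]
foot [[ 0.4978 -0.19    0.008 ]]
scale green [[ 0.4919 -0.0253  0.027 ]]
pointer [[0.493  0.0408 0.03  ]]
433 [ 0.54622469 -0.12817638]
wheel (552.8488159179688, 139.1278533935547) 81.5329818725586
0.30757354187132585
```

Request:
apply_moves(rows=[0.002, -0.002, 0.05, 0, 0.001, 0, 0.002, -0.002, 0.1, 0, 0.001, 0, 0.002, -0.002, 0.15, 0, 0.001, 0, 0.002, -0.002, 0.2, 0, 0.001, 0, 0.002, -0.002, 0.202, 0, 0.001, 0, 0.002, -0.002, 0.202, 0, 0.001, 0])

```text
t: 2.8
tool_pos: [0.5096, -0.1004, 0.1358]
tool_rot: [-0.001, -3.141, -0.002]
contact_force: [0.1, 0.4, -0.1]
opening: 0.0
grip_force: 0.0
```

```bash
python3 - <<'E'
from h import *
o=ctrl.get_obs();p=o["tool_pos"];print(p,o["contact_force"])
for a in np.linspace(-114,-20,15):
    w=np.array([.5435,-.043])+.064*np.array([np.cos(np.radians(a)),np.sin(np.radians(a))])-p[:2]
    print(np.round([-w[0]/.6,w[1]/.6],3),end="")
E
```

```text
[ 0.5095592  -0.10037096  0.13576353] [ 0.08958474  0.4039797  -0.1064477 ]
[-0.013 -0.002][-0.025 -0.006][-0.037 -0.009][-0.049 -0.011][-0.062 -0.011][-0.074 -0.01 ][-0.086 -0.007][-0.098 -0.003][-0.109  0.003][-0.12  0.01][-0.13   0.018][-0.138  0.027][-0.146  0.037][-0.152  0.048][-0.157  0.059]
```

Request:
apply_moves(rows=[-0.013, -0.002, 0, 0, 0, 0, -0.025, -0.006, 0, 0, 0, 0, -0.037, -0.009, 0, 0, 0, 0, -0.049, -0.011, 0, 0, 0, 0, -0.062, -0.011, 0, 0, 0, 0, -0.074, -0.01, 0, 0, 0, 0, -0.086, -0.007, 0, 0, 0, 0, -0.098, -0.003, 0, 0, 0, 0, -0.109, 0.003, 0, 0, 0, 0, -0.12, 0.01, 0, 0, 0, 0, -0.13, 0.018, 0, 0, 0, 0, -0.138, 0.027, 0, 0, 0, 0, -0.146, 0.037, 0, 0, 0, 0, -0.152, 0.047, 0, 0, 0, 0, -0.155, 0.053, 0, 0, 0, 0, -0.155, 0.053, 0, 0, 0, 0])

```text
t: 4.4
tool_pos: [0.6027, -0.0679, 0.135]
tool_rot: [0.0, 3.141, 0.003]
contact_force: [-0.3, -0.9, 0.4]
opening: -0.0001
grip_force: 0.1
```

```bash
python3 - <<'E'
from h import *
o=ctrl.get_obs();print(o["tool_pos"],o["contact_force"],o["wrist_torque"])
im,d=ctrl.get_image("wrist");cv2.imwrite("pics/w3.png",im)
y=pts(mask(im,(24,150,150),(32,255,255),(200,150,500,400)));print(len(y));Y=wray(y,.0745,o)[:,:2]
k=(Y[:,0]>.56);Y=Y[k];print(len(Y),Y.mean(0),Y.max(0),Y.min(0),cv2.fitLine(Y.astype(np.float32),1,0,.001,.001).ravel())
E
```

```text
[ 0.60274683 -0.06794975  0.1350092 ] [-0.2953475  -0.94482634  0.43409362] [-0.05151227 -0.0401693   0.02273792]
3022
2797 [ 0.58280224 -0.04544388] [ 0.61234513 -0.03666772] [ 0.56026204 -0.05349386] [ 0.99769235 -0.06789696  0.58361226 -0.04539018]
```

View pics/w3.png

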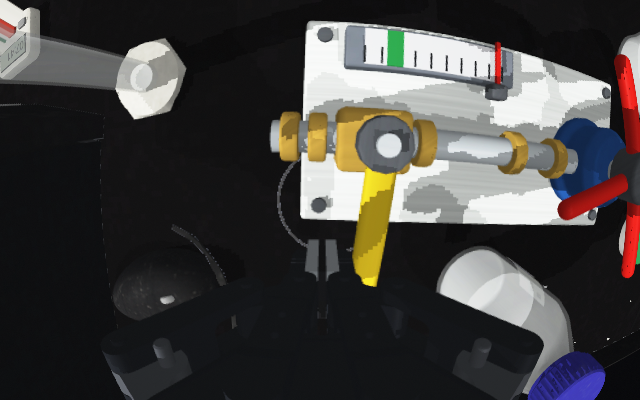

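The handle is nearly square across the pipe, running from (385,150) to (365,285), about 0.03 rad short of the stop. I push on gently.

Request:
apply_moves(rows=[0, 0.002, 0, 0, 0, 0, 0, 0.004, 0, 0, 0, 0, 0, 0.006, 0, 0, 0, 0, 0, 0.006, 0, 0, 0, 0])

```text
t: 4.85
tool_pos: [0.6025, -0.0652, 0.1351]
tool_rot: [0.001, 3.141, 0.002]
contact_force: [1.8, -1.9, -0.2]
opening: 0.0001
grip_force: 1.0
```

Request:
apply_moves(rows=[0, 0.002, 0, 0, 0, 0, 0, 0.004, 0, 0, 0, 0, 0, 0.006, 0, 0, 0, 0, 0, 0.007, 0, 0, 0, 0, 0, 0.007, 0, 0, 0, 0])

```text
t: 5.35
tool_pos: [0.6024, -0.0623, 0.1351]
tool_rot: [-0.001, -3.141, 0.004]
contact_force: [2.2, -8.8, -0.3]
opening: 0.0
grip_force: 4.0
```

Request:
apply_moves(rows=[0, 0.002, 0, 0, 0, 0, 0, 0.004, 0, 0, 0, 0, 0, 0.004, 0, 0, 0, 0, 0, 0.004, 0, 0, 0, 0])

```text
t: 5.75
tool_pos: [0.6025, -0.0617, 0.1352]
tool_rot: [0.001, 3.142, -0.01]
contact_force: [2.5, -15.1, -1.2]
opening: -0.0002
grip_force: 7.1
```

The force rises to 15 N without motion, so the cock is on its stop. I back off, lift and go above the wheel.

Request:
apply_moves(rows=[0, -0.015, 0, 0, 0, 0, 0, -0.03, 0, 0, 0, 0, 0, -0.03, -0.05, 0, 0, 0, 0, -0.03, -0.12, 0, 0, 0, 0, -0.03, -0.19, 0, 0, 0, 0.04, 0.05, -0.19, 0, 0, 0, 0.08, 0.13, -0.19, 0, 0, 0, 0.12, 0.21, -0.19, 0, 0, 0, 0.15, 0.29, -0.19, 0, 0, 0, 0.167, 0.35, -0.19, 0, 0, 0, 0.167, 0.35, -0.19, 0, 0, 0, 0.167, 0.35, -0.19, 0, 0, 0])

```text
t: 6.95
tool_pos: [0.5014, 0.1525, 0.2488]
tool_rot: [0.004, -3.139, -0.002]
contact_force: [-0.4, -0.4, -0.6]
opening: -0.0002
grip_force: 0.0
```

```bash
python3 - <<'E'
from h import *
o=ctrl.get_obs();print(o["tool_pos"],o["contact_force"],o["tool_rot"])
go(.502,.150,.136)
im,d=ctrl.get_image("wrist");cv2.imwrite("pics/w4.png",im)
E
```

```text
[0.50143073 0.15249819 0.24876298] [-0.43090776 -0.38286387 -0.64139365] [ 3.52232973e-03 -3.13928746e+00 -2.42202070e-03]
shift [-0.0014 -0.0045  0.1879] turn [ 0.001  -0.0015  0.0014]
```

View pics/w4.png

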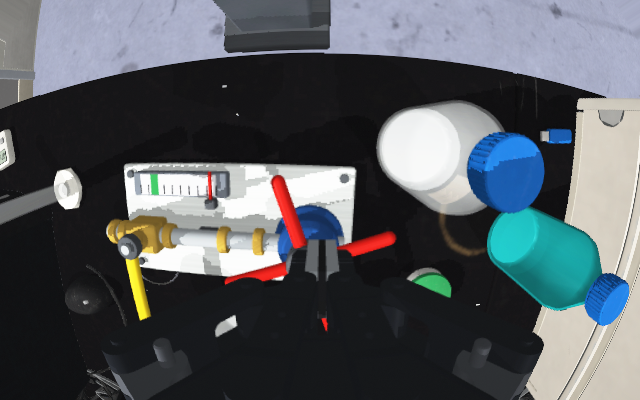

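The wrist view shows the spoke pointing to the robot side at (280-300,180-245), clear of the fingers at (322,250). The blue-capped bottle stands well right at (420,145), and the cock handle is square at (135,290). I descend behind the spoke.

Request:
apply_moves(rows=[-0.001, -0.004, 0.05, 0, -0.001, 0.001, -0.001, -0.004, 0.1, 0, -0.001, 0.001, -0.001, -0.004, 0.15, 0, -0.001, 0.001, -0.001, -0.004, 0.188, 0, -0.001, 0.001, -0.001, -0.004, 0.188, 0, -0.001, 0.001])

```text
t: 7.5
tool_pos: [0.5005, 0.1473, 0.1321]
tool_rot: [-0.008, -3.133, -0.0]
contact_force: [-0.3, -0.2, -0.3]
opening: -0.0
grip_force: 0.0
```

```bash
cat >> h.py <<'E'
def arc(a0,a1,n,r=.052,c=(.552,.137)):
    p=ctrl.get_obs()["tool_pos"];print(p)
    for a in np.linspace(a0,a1,n):
        w=np.array(c)+r*np.array([np.cos(np.radians(a)),np.sin(np.radians(a))])-p[:2]
        print([round(-w[0]/.6,3),round(w[1]/.6,3)],end="")
E
python3 -c "
from h import *
print(ctrl.get_obs()['contact_force']);arc(168,262,20)"
```

```text
[-0.25945093 -0.16501574 -0.28708135]
[0.50047967 0.14727926 0.13207881]
[np.float64(-0.001), np.float64(0.001)][np.float64(0.0), np.float64(-0.006)][np.float64(0.001), np.float64(-0.014)][np.float64(0.001), np.float64(-0.021)][np.float64(-0.0), np.float64(-0.029)][np.float64(-0.001), np.float64(-0.036)][np.float64(-0.003), np.float64(-0.043)][np.float64(-0.006), np.float64(-0.05)][np.float64(-0.009), np.float64(-0.057)][np.float64(-0.013), np.float64(-0.064)][np.float64(-0.017), np.float64(-0.07)][np.float64(-0.022), np.float64(-0.076)][np.float64(-0.027), np.float64(-0.081)][np.float64(-0.033), np.float64(-0.086)][np.float64(-0.039), np.float64(-0.09)][np.float64(-0.045), np.float64(-0.094)][np.float64(-0.052), np.float64(-0.097)][np.float64(-0.059), np.float64(-0.1)][np.float64(-0.066), np.float64(-0.102)][np.float64(-0.074), np.float64(-0.103)]
```

Request:
apply_moves(rows=[0, -0.006, -0.003, 0, 0, 0, 0.001, -0.014, -0.003, 0, 0, 0, 0.001, -0.021, -0.003, 0, 0, 0, 0, -0.029, -0.003, 0, 0, 0, -0.001, -0.036, -0.003, 0, 0, 0, -0.003, -0.043, -0.003, 0, 0, 0, -0.006, -0.05, -0.003, 0, 0, 0, -0.009, -0.057, -0.003, 0, 0, 0, -0.013, -0.064, -0.003, 0, 0, 0, -0.017, -0.07, -0.003, 0, 0, 0, -0.022, -0.076, -0.003, 0, 0, 0, -0.027, -0.081, -0.003, 0, 0, 0, -0.033, -0.086, -0.003, 0, 0, 0, -0.039, -0.09, -0.003, 0, 0, 0, -0.045, -0.094, -0.003, 0, 0, 0, -0.052, -0.097, -0.003, 0, 0, 0, -0.059, -0.1, -0.003, 0, 0, 0, -0.066, -0.102, -0.003, 0, 0, 0, -0.074, -0.103, -0.003, 0, 0, 0, -0.074, -0.103, -0.003, 0, 0, 0])

```text
t: 9.5
tool_pos: [0.5478, 0.087, 0.1383]
tool_rot: [0.004, 3.14, 0.001]
contact_force: [-1.6, 0.8, -0.3]
opening: -0.0001
grip_force: 0.6
```

Request:
apply_moves(rows=[0.012, 0, 0, 0, 0, 0, 0.012, 0, -0.06, 0, 0, 0, 0.012, 0, -0.13, 0, 0, 0, 0.012, 0, -0.19, 0, 0, 0, 0.04, 0.05, -0.19, 0, 0, 0, 0.077, 0.107, -0.19, 0, 0, 0, 0.077, 0.107, -0.19, 0, 0, 0, 0.077, 0.107, -0.19, 0, 0, 0])

```text
t: 10.3
tool_pos: [0.5007, 0.1518, 0.2527]
tool_rot: [0.001, 3.139, 0.001]
contact_force: [-0.3, -0.5, -0.7]
opening: 0.0002
grip_force: 0.0
```

```bash
cat >> h.py <<'E'
def state(name):
    o=ctrl.get_obs();im,d=ctrl.get_image("wrist");cv2.imwrite(f"pics/{name}.png",im)
    p=pts(mask(im,(0,150,70),(6,255,255),(0,120,640,400)));P=wray(p,.075,o)[:,:2];d=P-[.552,.137];r=np.hypot(*d.T)
    a=np.arctan2(d[:,1],d[:,0])[(r>.03)&(r<.085)]
    print("n",len(a),"phase deg",np.degrees(np.angle(np.mean(np.exp(4j*a)))/4)%90,np.histogram(np.degrees(a)%360,bins=24,range=(0,360))[0])
    p=pts(mask(im,(0,150,70),(6,255,255),(0,0,640,400)));P=wray(p,.03,o)[:,:2]-[.549,.057]
    c,s=np.cos(-.037),np.sin(-.037);P=P@np.array([[c,-s],[s,c]]);k=(abs(P[:,0]+.055)<.02)&(P[:,1]<-.01)&(P[:,1]>-.12)
    P=P[k]; print("pointer n",len(P),"travel",-.015-np.median(P[:,1]) if len(P) else None)
    g=pts(mask(im,(50,150,60),(75,255,255),(0,0,640,400)));G=wray(g,.027,o)[:,:2]-[.549,.057];G=G@np.array([[c,-s],[s,c]]);k=(abs(G[:,0]+.055)<.02)&(abs(G[:,1]+.087)<.02)
    print("green y",np.median(G[k],0),"tool",o["tool_pos"],"t",o["t"])
E
python3 -c "
from h import *
state('w5')
go(.502,.150,.136)"
```

```text
n 2121 phase deg 13.827393412714775 [ 62  12   0   0   0   0 377 356   0   0   0   0 546 220   0   0   0   0
 294 254   0   0   0   0]
pointer n 68 travel 0.02541437881517733
green y [-0.05467574 -0.08427441] tool [0.50069908 0.15176946 0.25267328] t 10.3
shift [-0.0012 -0.0022  0.1942] turn [ 0.0006  0.0014 -0.0012]
```

Stroke 1 turned the wheel 86°: the spokes are now at 13.8° mod 90 and the pointer, corrected by the green zone's offset, reads about 0.028. I repeat the stroke.

Request:
apply_moves(rows=[-0.001, 0.002, 0.06, 0, 0.001, -0.001, -0.001, 0.002, 0.12, 0, 0.001, -0.001, -0.001, 0.002, 0.192, 0, 0.001, -0.001, -0.001, 0.002, 0.192, 0, 0.001, -0.001, -0.001, 0.002, 0.192, 0, 0.001, -0.001])

```text
t: 10.85
tool_pos: [0.5016, 0.152, 0.1367]
tool_rot: [-0.003, -3.139, -0.001]
contact_force: [0.2, -0.2, 0.4]
opening: -0.0003
grip_force: 0.0
```

```bash
python3 -c "
from h import *
print(ctrl.get_obs()['contact_force']);arc(168,262,20)"
```

```text
[ 0.19435176 -0.22369454  0.39660882]
[0.50159571 0.152048   0.13671931]
[np.float64(0.001), np.float64(-0.007)][np.float64(0.002), np.float64(-0.014)][np.float64(0.003), np.float64(-0.022)][np.float64(0.003), np.float64(-0.029)][np.float64(0.002), np.float64(-0.037)][np.float64(0.001), np.float64(-0.044)][np.float64(-0.001), np.float64(-0.051)][np.float64(-0.004), np.float64(-0.058)][np.float64(-0.007), np.float64(-0.065)][np.float64(-0.011), np.float64(-0.072)][np.float64(-0.015), np.float64(-0.078)][np.float64(-0.02), np.float64(-0.084)][np.float64(-0.025), np.float64(-0.089)][np.float64(-0.031), np.float64(-0.094)][np.float64(-0.037), np.float64(-0.098)][np.float64(-0.044), np.float64(-0.102)][np.float64(-0.05), np.float64(-0.105)][np.float64(-0.057), np.float64(-0.108)][np.float64(-0.065), np.float64(-0.11)][np.float64(-0.072), np.float64(-0.111)]
```

Request:
apply_moves(rows=[0.001, -0.007, 0, 0, 0, 0, 0.002, -0.014, 0, 0, 0, 0, 0.003, -0.022, 0, 0, 0, 0, 0.003, -0.029, 0, 0, 0, 0, 0.002, -0.037, 0, 0, 0, 0, 0.001, -0.044, 0, 0, 0, 0, -0.001, -0.051, 0, 0, 0, 0, -0.004, -0.058, 0, 0, 0, 0, -0.007, -0.065, 0, 0, 0, 0, -0.011, -0.072, 0, 0, 0, 0, -0.015, -0.078, 0, 0, 0, 0, -0.02, -0.084, 0, 0, 0, 0, -0.025, -0.089, 0, 0, 0, 0, -0.031, -0.094, 0, 0, 0, 0, -0.037, -0.098, 0, 0, 0, 0, -0.044, -0.102, 0, 0, 0, 0, -0.05, -0.105, 0, 0, 0, 0, -0.057, -0.108, 0, 0, 0, 0, -0.065, -0.11, 0, 0, 0, 0, -0.072, -0.111, 0, 0, 0, 0])

```text
t: 12.85
tool_pos: [0.5449, 0.0861, 0.1368]
tool_rot: [-0.001, -3.14, -0.002]
contact_force: [-4.6, 1.9, -0.5]
opening: 0.0002
grip_force: 1.7
```

Request:
apply_moves(rows=[0.012, 0, 0, 0, 0, 0, 0.012, 0, -0.06, 0, 0, 0, 0.012, 0, -0.13, 0, 0, 0, 0.012, 0, -0.19, 0, 0, 0, 0.04, 0.05, -0.19, 0, 0, 0, 0.074, 0.112, -0.19, 0, 0, 0, 0.074, 0.112, -0.19, 0, 0, 0, 0.074, 0.112, -0.19, 0, 0, 0])

```text
t: 13.65
tool_pos: [0.5004, 0.1535, 0.2515]
tool_rot: [-0.002, 3.14, 0.001]
contact_force: [0.2, -0.6, -0.1]
opening: -0.0002
grip_force: 0.0
```

```bash
python3 -c "
from h import *
state('w6')
go(.502,.153,.136)"
```

```text
n 2205 phase deg 10.531864424291832 [120  36   0   0   0   0 529 132   0   0   0  17 739  31   0   0   0   0
 456 145   0   0   0   0]
pointer n 75 travel 0.04809206010308917
green y [-0.05470486 -0.08450071] tool [0.50040614 0.15353268 0.25151825] t 13.65
shift [-2.000e-03 -1.000e-04  1.923e-01] turn [ 0.0005  0.0005 -0.0002]
```

Wheel now at about 3.36 rad, with the pointer near 0.0505. The last stroke needs 82° more, so the finger should end at about 251°.

Request:
apply_moves(rows=[-0.002, 0.007, 0.06, 0, 0, 0, -0.002, 0.007, 0.12, 0, 0, 0, -0.002, 0.007, 0.19, 0, 0, 0, -0.002, 0.007, 0.191, 0, 0, 0, -0.002, 0.007, 0.191, 0, 0, 0])

```text
t: 14.2
tool_pos: [0.5016, 0.1568, 0.1361]
tool_rot: [-0.003, -3.139, -0.001]
contact_force: [1.4, 0.1, -0.2]
opening: -0.0
grip_force: 0.0
```

```bash
python3 -c "
from h import *
print(ctrl.get_obs()['contact_force']);arc(164,251,18)"
```

```text
[ 1.402638    0.0621283  -0.19316529]
[0.50160053 0.15679755 0.13610504]
[np.float64(-0.001), np.float64(-0.009)][np.float64(0.001), np.float64(-0.017)][np.float64(0.002), np.float64(-0.024)][np.float64(0.003), np.float64(-0.032)][np.float64(0.002), np.float64(-0.04)][np.float64(0.001), np.float64(-0.047)][np.float64(-0.0), np.float64(-0.055)][np.float64(-0.002), np.float64(-0.062)][np.float64(-0.005), np.float64(-0.07)][np.float64(-0.009), np.float64(-0.076)][np.float64(-0.013), np.float64(-0.083)][np.float64(-0.018), np.float64(-0.089)][np.float64(-0.023), np.float64(-0.095)][np.float64(-0.029), np.float64(-0.1)][np.float64(-0.035), np.float64(-0.105)][np.float64(-0.042), np.float64(-0.109)][np.float64(-0.049), np.float64(-0.112)][np.float64(-0.056), np.float64(-0.115)]
```

Request:
apply_moves(rows=[-0.001, -0.009, 0, 0, 0, 0, 0.001, -0.017, 0, 0, 0, 0, 0.002, -0.024, 0, 0, 0, 0, 0.003, -0.032, 0, 0, 0, 0, 0.002, -0.04, 0, 0, 0, 0, 0.001, -0.047, 0, 0, 0, 0, 0, -0.055, 0, 0, 0, 0, -0.002, -0.062, 0, 0, 0, 0, -0.005, -0.07, 0, 0, 0, 0, -0.009, -0.076, 0, 0, 0, 0, -0.013, -0.083, 0, 0, 0, 0, -0.018, -0.089, 0, 0, 0, 0, -0.023, -0.095, 0, 0, 0, 0, -0.029, -0.1, 0, 0, 0, 0, -0.035, -0.105, 0, 0, 0, 0, -0.042, -0.109, 0, 0, 0, 0, -0.049, -0.112, 0, 0, 0, 0, -0.056, -0.115, 0, 0, 0, 0, -0.056, -0.115, 0, 0, 0, 0])

```text
t: 16.1
tool_pos: [0.5357, 0.0881, 0.1363]
tool_rot: [-0.001, -3.141, -0.001]
contact_force: [-0.1, 0.4, -1.0]
opening: 0.0
grip_force: 0.4
```

Request:
apply_moves(rows=[0.015, 0, 0, 0, 0, 0, 0.02, 0.005, -0.06, 0, 0, 0, 0.02, 0.005, -0.13, 0, 0, 0, 0.02, 0.005, -0.19, 0, 0, 0, 0.08, -0.05, -0.23, 0, 0, 0, 0.12, -0.08, -0.26, 0, 0, 0, 0.12, -0.08, -0.26, 0, 0, 0, 0.12, -0.08, -0.26, 0, 0, 0])

```text
t: 16.9
tool_pos: [0.4631, 0.0401, 0.2934]
tool_rot: [0.003, 3.139, 0.001]
contact_force: [-0.7, -0.6, 0.2]
opening: 0.0001
grip_force: 0.0
```

```bash
python3 - <<'E'
from h import *
state('w7')
im,_=ctrl.get_image("side");cv2.imwrite("pics/s7.png",im)
print(ctrl.get_obs()["contact_force"])
E
```

```text
n 1304 phase deg 89.51445400431564 [ 66   0   0   0   0 234 232   0   0   0   0 300 187   0   0   0   0 160
 125   0   0   0   0   0]
pointer n 66 travel 0.06932022405322029
green y [-0.05547112 -0.08494899] tool [0.46314021 0.04007752 0.29336453] t 16.9
[-0.48823679  0.34519992  0.31629937]
```

View pics/w7.png

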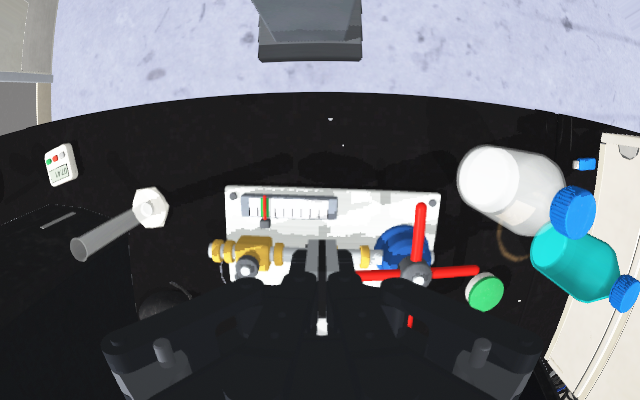

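The wrist view shows the pointer inside the green zone at (265,208), measured about 0.071 of 0.067–0.077. The bottles, tin and cylinder stand as before, and the gripper is clear at z = 0.29 m.

```bash
python3 -c "
from station import ctrl
print(ctrl.finish_job())"
```

```text
the job is handed in; nothing more can be done
None
```

I shut the cock against its stop, then wound the wheel in three strokes until the pointer stood at about 0.071 m, inside the green zone. The bottles, tin and cylinder looked undisturbed, the arm was clear, and I handed the job in at about 17 s; the hand-in returned no verdict.

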